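Hang the mill screen to drip over its tray

ROBOT

A 6-joint arm with a two-finger parallel gripper is mounted at the origin on a cart in front of the work surface, level with it; the furniture and walls round the work are solid. World frame = base frame: x ahead of the robot, y to its left, z up, the work surface at z = 0. Lengths are in m, angles in rad, forces in N, time in s.
With the tool pointing down it reaches from about 0.425 to 0.95 m from the base axis. Payload 14.7 kg.
Tool frame: the origin (TCP) lies midway between the tips of the shut fingers; the grasp point (between the pads) lies 19 mm behind it; z points along the fingers, y is the line along which they close (so a half turn about z gives the same grasp; the last joint's range is limited). The gripper opens to 85 mm and grips with 20 to 120 N. Pads are 22 mm wide; open, the fingers measure 114 mm over their backs; the gripper's body (76 mm by 85 mm) begins 54 mm behind the grasp point. The pads swing forward as they close: fully open they stand 13 mm farther back than shut.
Start: joints at [-1.34, 0.48, 1.596, -0, 1.065, -0.047], TCP at [0.178, -0.625, 0.196] pointing down, gripper open.
Joint ranges: [-2.75, 2.75], [-0.82, 2.05], [0.23, 2.67], [-1.56, 4.7], [0.09, 2.69], [-2.92, 2.92]. Speed limits (rad/s): [1.89, 1.89, 2.39, 3.01, 3.01, 3.01].

INTERFACE

Orientations are given as a unit quaternion [w, x, y, z].
In Python, from station import arm gives the robot as it stands.
- The arm moves only by the tool servo_tool, never from a script. Its argument "increments" is a list of rows, each a list of 6 numbers: the shift along the tool's x, y, z in mm, then the turn, a rotation vector about the tool's x, y, z in degrees. In form: [[tx, ty, tz, wx, wy, wz], ...]. A call has 1 to 12 rows; each row shifts and turns the commanded pose from where the row before left it, along the tool's axes as they then stand; what a row does not reach is not made up. A row lasts 1/12 s, in which the tool goes at most 41.7 mm and 7.16 degrees, less where a joint would pass 70% of its speed; a pose out of reach is approached as far as the arm can. A call is refused whole if a number of a shift passes 41.7 or a number of a turn 7.16, either way. A call with a gripper value outside its range is refused whole. "claw" is the opening, from -1 (shut) to 1 (fully open), set as the call begins (left out, the last holds). The fingers move at their own pace and stop on an object; "newtons" is the grip in N (left out, the last holds). Time passes only in rows, so rows that do not move let the fingers close. It gives the time, the measured TCP pose, the force, the opening and the grip force at its end, in the units of the state.
- arm.sense(): the state, without advancing time (a new reading comes with each control period).
- arm.camera(name): name is "scene" or "top" or "wrist"; returns a dict with "pixels" (420x560x3 uint8, red, green, blue), "mtx" (3x3 intrinsics, pixels), "camera_from_world" (4x4, takes a point from world to camera coordinates). Camera axes: x right, y up, looking along -z (the intrinsics and any distortion apply to the point x, -y, -z); pixel columns grow to the right and rows downward; lengths in m; the calibration is good to about 2 mm. A picture is of the moment at which its call begins. There is no depth.
- arm.close_job(): hands the job in; it is judged then, once.
Trained networks look in the newest picture that a camera, given by its name, has taken for a name from the list of things; names that differ only in an ending like _2 or _b are one class to them, and where a whole thing is asked for, a point or a joint stands for the part that bears it (a point fixed in the world has none). Each returns a list of dicts, best first, with "confidence" (0 to 1); they miss things now and then, are a little off and sometimes report something else, mostly with a low value. They report only what shows in the picture. A call takes as long as a camera call. They do not tell look-alikes from the thing itself.
- arm.regions_of(camera, query): "mask" (420x560 bool, what is visible of it) and "box" ([centre column, centre row, width, height] in pixels, round what is visible of it).
- arm.spot_point(camera, query): "point" ([column, row] in pixels: a listed point, or the origin of a listed thing).
The state is a dict: "t": time; "qpos": joint angles; "qd": joint speeds; "tau": joint torques, N m; "position": TCP position; "eef_rot": TCP orientation; "wrist_force": force on the tool from outside, world axes, zero at the start; "wrist_torque": the same for the moment, N m; "gripper_width": finger opening in m; "gripper_force": force on a finger pad.
Only numpy, scipy, OpenCV 4.12 (cv2) and the standard library are available. Lean on these libraries where they do the work, as an engineer would, in place of code of your own. Each camera call takes 0.05 s, during which the arm holds its last target. There are 200 camera calls.

TASK

Hang the rinsed mesh screen up to drip. Turn the swivel hook of the drip stand so that it points straight out over the middle of its tray and swing the small tab of the holder aside, both while the screen still sits in the holder; then lift the screen out and hang it by its eye on the hook, hanging freely and at rest, with the hook still pointing out over the tray. Leave the petri dish, the timer and the beaker where they are.

Things in the scene. Friction and masses are not known exactly. Their poses are not given: they have to be found in the camera images.
- stand: Drip stand fixed to the worktop. Origin on the worktop under the axis of its upright post (14 mm thick steel rod with the swivel hook on top). Own -x axis points from the post out over the middle of its tray (tray 110 x 120 mm, rim 14 mm high, from 30 to 140 mm in front of the post); z up. The top of all of it is 166 mm over the worktop.
- hook (a joint): Angle (rad) of the swivel hook about the vertical post axis, counterclockwise positive seen from above; 0 = points straight out over the middle of the tray (the stand's -x). Turns from -2.6 to 2.6 and stays where it is left (light friction, 0.04 N m; about 1 N on the bar turns it).
- hook_seat (a point): Point on the centre line of the hook's level steel bar (8 mm thick), 44 mm from the post axis, 150 mm over the worktop: middle of the usable length (17 to 71 mm from the axis, between the 12 mm radius collar and the tip), where the screen's eye hangs. Turns with the hook; its own -x axis points along the bar from post to tip.
- hook_tip (a point): Upturned end of the hook, 82 mm from the post axis, 11 mm over the bar's centre line (the metal reaches 4 mm farther out and up).
- holder: Upright aluminium screen holder fixed to the worktop: base 70 x 136 x 12 mm, two grooved posts to 78 mm height, in whose grooves (2 mm play) the screen stands on edge. Origin on the worktop under its middle; own x across the screen's thickness, y along its width, z up. The screen lifts straight up and is free after 70 mm.
- tab (a joint): Angle (rad) of the swing tab, a 9 mm wide steel bar on a vertical pivot on the holder's -y post. Near 0 its nose lies 2 mm over the screen's shoulder and blocks it; beyond about 0.8 either way it is clear. Range -1.75 to 1.75, clockwise positive seen from above (its pin goes to the holder's -x side). Stays where it is left (0.02 N m).
- tab_pin (a point): Middle of the upright thumb pin on the tab's tail, 12 mm thick, standing 84 to 115 mm over the worktop; this point is at 100 mm. It goes round the tab's pivot at 34 mm radius.
- tab_pivot (a point): Vertical pivot axis of the tab, 54 mm to the -y side of the holder's middle, 80 mm over the worktop.
- screen: The mesh screen, loose, steel, about 0.16 kg: upright frame 84 mm wide (own y), 6 mm thick (own x), 66 mm high with wire mesh; above it an open eye and a flat grip lug, 156 mm high in all. Origin at the middle of its lower edge, z up. Both faces are alike.
- screen_grip (a point): In the grip lug on top of the screen, 140 mm over the screen's lower edge; axes as the screen's. The lug is 10 mm thick (x) and 30 mm wide (y), from 109 to 156 mm over the lower edge.
- screen_eye (a point): Point in the screen's eye where the centre line of the hook's bar lies when it hangs: 41 mm under screen_grip. The eye is a window along the screen's own x, 28 mm wide, from 66 mm over the lower edge to the peak of its V-shaped roof at 104 mm (5 mm over this point). To pass the upturned tip the bar must be about 18 mm (13 to 27) below this point.
- petri: Petri dish, 84 mm across, 12 mm high, loose on the worktop; bystander.
- timer_clock: Small white kitchen-type timer, 24 x 66 x 62 mm, loose; bystander.
- beaker: Clear beaker, 72 mm across, 93 mm high, loose; bystander.
Things that resemble listed ones, but are neither listed nor needed, are in the scene too. Leave any brown or red look-alike of the screen alone.

How it is judged:
On the way:
1. while the screen still sits in the holder, the hook points out over the middle of the tray (within 0.25 rad) and the tab is swung clear of the screen (at least 0.75 rad either way) (value of joint hook between -0.25 and 0.25 rad and (value of joint tab above 0.75 rad or value of joint tab below -0.75 rad) and distance of screen_eye from where it was at the start of the episode below 0.015 m), for 0.2 s.
At the end, for the whole second after the job is handed in: The screen hangs by its eye on the hook's level bar between collar and tip (screen_eye within 28 mm along the bar, 8 mm across and 6 mm in height of hook_seat), upright within 0.2 rad, carried by the hook, at rest (under 0.03 m/s), and the hook points out over the middle of the tray within 0.25 rad (value of joint hook between -0.25 and 0.25 rad and x of screen_eye in the frame of hook_seat between -0.028 and 0.028 m and y of screen_eye in the frame of hook_seat between -0.008 and 0.008 m and z of screen_eye in the frame of hook_seat between -0.006 and 0.006 m and angle between screen's own z axis and vertical below 0.2 rad and contact force between screen and stand above 0.4 N and linear speed of screen below 0.03 m/s); the robot touches nothing.
It fails at once if the petri dish is moved by more than 30 mm (distance of petri from where it was at the start of the episode above 0.03 m).
It fails at once if the timer is moved by more than 30 mm (distance of timer_clock from where it was at the start of the episode above 0.03 m).
It fails at once if the beaker is moved by more than 30 mm (distance of beaker from where it was at the start of the episode above 0.03 m).
It also fails if it takes over 72 s, if anything falls off the work surface, if the arm or the gripper's body presses on something with over 40 N, if the wrist force passes 120 N, or if a joint passes its speed limit or range.

## Working session

There is one attempt and no reset: what is moved stays moved. The work goes in short steps, Python scripts to look and compute and a tool call to move; the robot and the scene stay as the last step left them, time stands still between calls to the robot, and variables do not carry over. Pictures are saved under pics/ and viewed, at most 13 in all, crops included, and the job is handed in when it is done.

Besides the shell and the picture viewer there is one more tool, called after "Call:" as name(argument=value, ...) on one line, values as JSON. servo_tool: Moves the arm, as the interface text tells. Its arguments: {"type":"object","properties":{"increments":{"type":"array"},"claw":{"type":"number"},"newtons":{"type":"number"}},"required":["increments"]}

```bash
mkdir -p pics
cat > h.py <<'E'
import numpy as np, cv2
from station import arm
def snap(n,fn=None):
    c=arm.camera(n)
    if fn: cv2.imwrite('pics/'+fn,c['pixels'][:,:,::-1])
    return c
def ray(c,p):
    M=c['camera_from_world'];K=c['mtx'];R=M[:3,:3];t=M[:3,3]
    v=np.linalg.inv(K)@[p[0],p[1],1]; d=R.T@(v*[1,-1,-1]); return -R.T@t,d
def atz(c,p,z):
    o,d=ray(c,p); return o+d*(z-o[2])/d[2]
def tri(l):
    A=0;b=0
    for c,p in l:
        o,d=ray(c,p);d=d/np.linalg.norm(d);P=np.eye(3)-np.outer(d,d);A=A+P;b=b+P@o
    return np.linalg.solve(A,b)
def proj(c,X):
    M=c['camera_from_world'];q=M[:3,:3]@np.array(X)+M[:3,3];q=c['mtx']@(q*[1,-1,-1]);return q[:2]/q[2]
E
python3 - <<'E'
from h import *
s=snap('scene','s1.png');t=snap('top','t1.png')
im=np.hstack([s['pixels'],t['pixels']])
for n in ['stand','hook_seat','hook_tip','holder','tab_pin','tab_pivot','screen','screen_grip','screen_eye','petri','timer_clock','beaker']:
    for c,k in((s,'scene'),(t,'top')):
        print(n,k,[(np.round(d['point'],1).tolist(),round(d['confidence'],2)) for d in arm.spot_point(k,n)[:3]])
print(arm.sense())
E
```

```text
stand scene [([310.9, 223.9], 0.94)]
stand top [([351.2, 207.0], 0.85)]
hook_seat scene [([331.2, 177.0], 0.45)]
hook_seat top [([368.5, 218.5], 0.7)]
hook_tip scene [([342.1, 172.7], 0.63)]
hook_tip top [([376.9, 230.1], 0.47)]
holder scene [([246.5, 299.0], 0.93)]
holder top [([228.4, 208.2], 0.72)]
tab_pin scene [([276.3, 248.6], 0.68)]
tab_pin top [([254.1, 217.1], 0.53)]
tab_pivot scene [([248.5, 258.3], 0.67), ([264.9, 262.9], 0.41)]
tab_pivot top [([242.5, 213.0], 0.4)]
screen scene [([242.9, 352.0], 0.91), ([196.7, 283.6], 0.77)]
screen top [([224.1, 207.8], 0.65), ([174.5, 237.0], 0.55), ([219.0, 163.8], 0.49)]
screen_grip scene [([241.5, 300.6], 0.95), ([195.6, 238.5], 0.71), ([247.5, 242.8], 0.59)]
screen_grip top [([163.7, 235.4], 0.81), ([215.3, 158.1], 0.76), ([222.4, 208.0], 0.59)]
screen_eye scene [([244.9, 318.7], 0.64), ([247.2, 261.1], 0.62), ([191.4, 254.2], 0.59)]
screen_eye top [([164.2, 236.4], 0.84), ([239.5, 217.8], 0.71), ([222.1, 210.8], 0.52)]
petri scene [([332.9, 280.2], 0.6)]
petri top []
timer_clock scene [([240.8, 246.1], 0.87)]
timer_clock top [([283.4, 171.9], 0.75)]
beaker scene [([240.4, 215.7], 0.79)]
beaker top [([322.9, 141.4], 0.76)]
{'t': 1.3, 'qpos': array([-1.33960287e+00,  4.80212543e-01,  1.59630160e+00,  1.69374329e-06,
        1.06512598e+00, -4.65977033e-02]), 'qd': array([-2.85542149e-04,  8.61422077e-04, -1.08618814e-03,  7.25408368e-04,
        6.75003382e-04,  9.92349197e-05]), 'tau': array([ 7.34550529e-03, -9.50485969e+01, -4.30644965e+01,  3.84272607e-04,
        1.12146623e-03,  4.79576306e-05]), 'position': array([ 0.17826868, -0.62505617,  0.19628781]), 'eef_rot': array([-2.37020022e-05,  9.90369563e-01,  1.38449008e-01, -1.44983496e-06]), 'wrist_force': array([0.42143551, 0.45654434, 0.42273238]), 'wrist_torque': array([0.04818198, 0.02465137, 0.00504392]), 'gripper_force': 0.0, 'gripper_width': 0.08526521588594461}
```

View pics/s1.png

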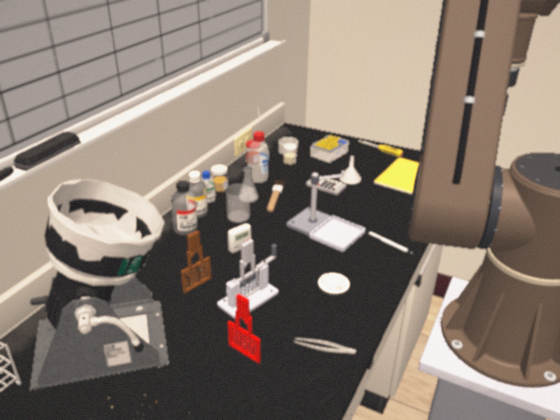

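View pics/t1.png

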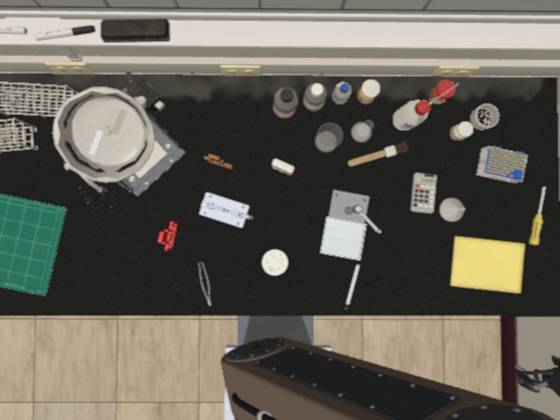

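The scene view shows the grey screen in its holder at about (248,280), with the tab pin at (274,250). The stand's post is at (313,195) and its tray at (337,232). The red screen at (243,330) and the brown one at (195,265) are look-alikes. In the top view the holder is at (225,210), the post at (357,209), the hook tip near (379,231) and the tray below the post.

Run:
```python
from h import *
s=snap('scene');t=snap('top')
print(np.linalg.inv(s['camera_from_world'])[:3,3],np.linalg.inv(t['camera_from_world'])[:3,3])
T={}
for n,z,ps,pt in [('tip',.161,(342.1,172.7),(376.9,230.1)),('seat',.15,(331.2,177),(368.5,218.5)),('pin',.1,(276.3,248.6),(254.1,217.1)),('pivot',.08,(264.9,262.9),(242.5,213)),('grip',.152,(247.5,242.8),(222.4,208)),('timer',0.03,(240.8,246.1),(283.4,171.9)),('beaker',0,(240.4,215.7),(322.9,141.4)),('petri',0.006,(333,282),(275,262)),('stand',0,(310.9,223.9),(351.2,207.0)),('holder',0,(246.5,299),(228.4,208.2))]:
    print(n,'tri',tri([(s,ps),(t,pt)]).round(3),'top@z',atz(t,pt,z).round(3),'scene@z',atz(s,ps,z).round(3))
a=cv2.resize(t['pixels'][170:270,180:400],None,fx=3.6,fy=3.6,interpolation=cv2.INTER_CUBIC)
b=cv2.resize(s['pixels'][160:320,200:390],None,fx=1.8,fy=1.8,interpolation=cv2.INTER_CUBIC)
b=cv2.copyMakeBorder(b[:235],0,0,0,792-b.shape[1],cv2.BORDER_CONSTANT)
cv2.imwrite('pics/c1.png',np.vstack([a,b])[:,:,::-1])
```

```text
[0.05791021 1.00769616 0.85852254] [0.51952879 0.0229098  1.31958025]
tip tri [ 0.502 -0.26   0.161] top@z [ 0.503 -0.259  0.161] scene@z [ 0.501 -0.26   0.161]
seat tri [ 0.53  -0.241  0.149] top@z [ 0.534 -0.239  0.15 ] scene@z [ 0.525 -0.242  0.15 ]
pin tri [0.536 0.07  0.098] top@z [0.537 0.07  0.1  ] scene@z [0.534 0.071 0.1  ]
pivot tri [0.548 0.104 0.074] top@z [0.549 0.104 0.08 ] scene@z [0.544 0.111 0.08 ]
grip tri [0.562 0.153 0.158] top@z [0.56  0.153 0.152] scene@z [0.57  0.147 0.152]
timer tri [ 0.68  -0.012  0.005] top@z [ 0.673 -0.014  0.03 ] scene@z [0.666 0.02  0.03 ]
beaker tri [ 0.765 -0.135  0.01 ] top@z [ 0.77  -0.135  0.   ] scene@z [ 0.769 -0.15   0.   ]
petri tri [0.405 0.01  0.004] top@z [0.404 0.01  0.006] scene@z [0.404 0.014 0.006]
stand tri [ 0.57  -0.222 -0.009] top@z [ 0.57  -0.221  0.   ] scene@z [ 0.565 -0.21   0.   ]
holder tri [ 0.568  0.154 -0.01 ] top@z [0.565 0.152 0.   ] scene@z [0.565 0.165 0.   ]
```

View pics/c1.png

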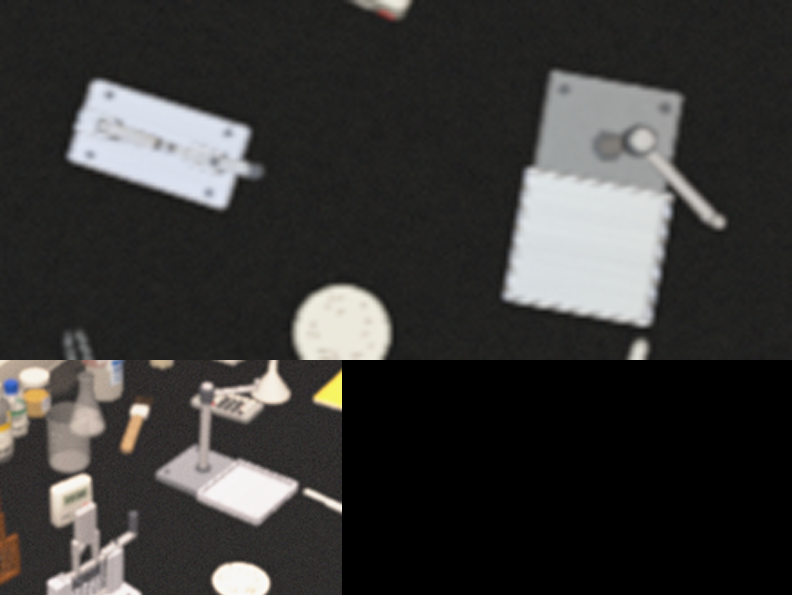

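The crop shows the post top at crop (641,139) and the hook tip at (720,222). The tray corners are at (527,168), (672,192), (650,325) and (503,298). The holder base corners are at (95,80), (250,128), (226,210) and (68,160), and the tab's tail and pin stick out at (258,171).

Run:
```python
from h import *
t=snap('top')
f=lambda u,z:atz(t,(180+u[0]/3.6-.36,170+u[1]/3.6-.36),z)[:2]
tr=np.array([f(p,.014) for p in((527,168),(672,192),(650,325),(503,298))])
tc=tr.mean(0); d=(tr[2]+tr[3]-tr[0]-tr[1]);
e=tr[1]-tr[0]+tr[2]-tr[3]
print('tray',tr.round(3),tc,'dirs',np.arctan2(d[1],d[0]),np.arctan2(e[1],e[0])-np.pi/2)
print('post',f((641,139),.166),'tip',f((720,222),.165))
hb=np.array([f(p,.012) for p in((95,80),(250,128),(226,210),(68,160))])
e=hb[0]-hb[1]+hb[3]-hb[2];g=hb[0]-hb[3]+hb[1]-hb[2]
print('holder',hb.mean(0),np.arctan2(e[1],e[0])-np.pi/2,np.arctan2(g[1],g[0]),np.linalg.norm(e)/2,np.linalg.norm(g)/2)
print('pin',f((258,171),.115))
p=arm.sense();from scipy.spatial.transform import Rotation as R
q=p['eef_rot'];print(R.from_quat(q,scalar_first=True).as_matrix().round(3))
```

```text
tray [[ 0.542 -0.142]
 [ 0.522 -0.263]
 [ 0.412 -0.244]
 [ 0.434 -0.122]] [ 0.47723701 -0.19306047] dirs 2.9657409709660665 -3.3101516483271567
post [ 0.56072006 -0.20718652] tip [ 0.49986852 -0.26543909]
holder [0.5598646  0.16360553] -0.2989665729201627 -0.2959861266575777 0.13660917243942183 0.07064631078445069
pin [0.53665066 0.07705737]
[[ 0.962  0.274  0.   ]
 [ 0.274 -0.962 -0.   ]
 [-0.     0.    -1.   ]]
```

Call:
servo_tool(increments=[[0, 0, 0, 0, 0, -7.1], [0, 0, 0, 0, 0, -7.1], [0, 0, 0, 0, 0, -7.1], [0, 0, 0, 0, 0, -7.1], [0, 0, 0, 0, 0, -7.1], [0, 0, 0, 0, 0, -7.1], [0, 0, 0, 0, 0, -7.1], [0, 0, 0, 0, 0, -7.1], [0, 0, 0, 0, 0, -7.1], [0, 0, 0, 0, 0, 0]], claw=-1)

```text
t: 2.28
position: [0.1783, -0.6251, 0.1963]
eef_rot: [0.0, 0.765, 0.644, -0.0]
wrist_force: [-0.7, 0.4, -0.9]
gripper_width: 0.0003
gripper_force: 0.0
```

Call:
servo_tool(increments=[[16.7, 13.2, 0, 0, 0, 0], [16.7, 13.2, 0, 0, 0, 0], [16.7, 13.2, 0, 0, 0, 0], [16.7, 13.2, 0, 0, 0, 0], [16.7, 13.2, 0, 0, 0, 0], [16.7, 13.2, 0, 0, 0, 0], [16.7, 13.2, 0, 0, 0, 0], [16.7, 13.2, 0, 0, 0, 0], [16.7, 13.2, 0, 0, 0, 0], [16.7, 13.2, 0, 0, 0, 0], [16.7, 13.2, 0, 0, 0, 0], [16.7, 13.2, 0, 0, 0, 0]])

```text
t: 3.28
position: [0.3704, -0.4551, 0.1964]
eef_rot: [0.0, 0.769, 0.64, 0.0]
wrist_force: [0.3, -1.5, 0.0]
gripper_width: 0.0004
gripper_force: 0.0
```

Call:
servo_tool(increments=[[16.7, 13.2, 0, 0, 0, 0], [16.7, 13.2, 0, 0, 0, 0], [16.7, 13.2, 0, 0, 0, 0], [16.7, 13.2, 0, 0, 0, 0], [16.7, 13.2, 0, 0, 0, 0], [16.7, 13.2, 0, 0, 0, 0], [16.7, 13.2, 0, 0, 0, 0], [16.7, 13.2, 0, 0, 0, 0], [16.7, 13.2, 0, 0, 0, 0], [16.7, 13.2, 0, 0, 0, 0], [10, 13.2, 0, 0, 0, 0], [0, 0, 0, 0, 0, 0]])

```text
t: 4.28
position: [0.5464, -0.3059, 0.1964]
eef_rot: [0.0, 0.768, 0.641, 0.0]
wrist_force: [-0.6, -0.6, -0.2]
gripper_width: 0.0
gripper_force: 0.0
```

Call:
servo_tool(increments=[[11.5, 5, 0, 0, 0, 0], [11.5, 5, 0, 0, 0, 0], [0, 0, 20, 0, 0, 0], [0, 0, 20, 0, 0, 0], [0, 0, 18, 0, 0, 0], [0, 0, 0, 0, 0, 0]])

```text
t: 4.78
position: [0.5559, -0.285, 0.1351]
eef_rot: [-0.002, 0.767, 0.641, -0.001]
wrist_force: [-0.7, 0.2, 0.0]
gripper_width: 0.0
gripper_force: 0.0
```

Call:
servo_tool(increments=[[6.2, -6.2, 0, 0, 0, 0], [6.2, -6.2, 0, 0, 0, 0], [6.2, -6.2, 0, 0, 0, 0], [6.2, -6.2, 0, 0, 0, 0], [6.2, -6.2, 0, 0, 0, 0], [6.2, -6.2, 0, 0, 0, 0], [6.2, -6.2, 0, 0, 0, 0], [6.2, -6.2, 0, 0, 0, 0], [6.2, -6.2, 0, 0, 0, 0], [6.2, -6.2, 0, 0, 0, 0], [0, 0, 0, 0, 0, 0]])

```text
t: 5.7
position: [0.5064, -0.213, 0.1382]
eef_rot: [-0.001, 0.767, 0.642, -0.0]
wrist_force: [0.4, -0.3, -0.2]
gripper_width: -0.0001
gripper_force: 0.0
```

Call:
servo_tool(increments=[[-20, 0, 0, 0, 0, 0], [-20, 0, -10, 0, 0, 0], [-10, 0, -30, 0, 0, 0], [0, 0, -30, 0, 0, 0], [0, 0, -20, 0, 0, 0], [0, 0, 0, 0, 0, 0]])

```text
t: 6.2
position: [0.5008, -0.2653, 0.2325]
eef_rot: [0.003, 0.767, 0.641, 0.001]
wrist_force: [1.1, -0.6, 0.5]
gripper_width: 0.0002
gripper_force: 0.0
```

Run:
```python
from h import *
s=snap('scene','s2.png');t=snap('top')
l=arm.spot_point('top','hook_tip')[:2]+arm.spot_point('scene','hook_tip')[:2]
print([(d['point'],d['confidence']) for d in l])
a=cv2.resize(t['pixels'][170:270,300:400],None,fx=4,fy=4,interpolation=cv2.INTER_CUBIC)
b=cv2.resize(s['pixels'][150:250,280:380],None,fx=4,fy=4,interpolation=cv2.INTER_CUBIC)
cv2.imwrite('pics/c2.png',np.hstack([a,b])[:,:,::-1])
```

```text
[([378.8, 233.4], 0.5), ([251.2, 218.7], 0.41), ([344.0, 170.2], 0.68)]
```

View pics/c2.png

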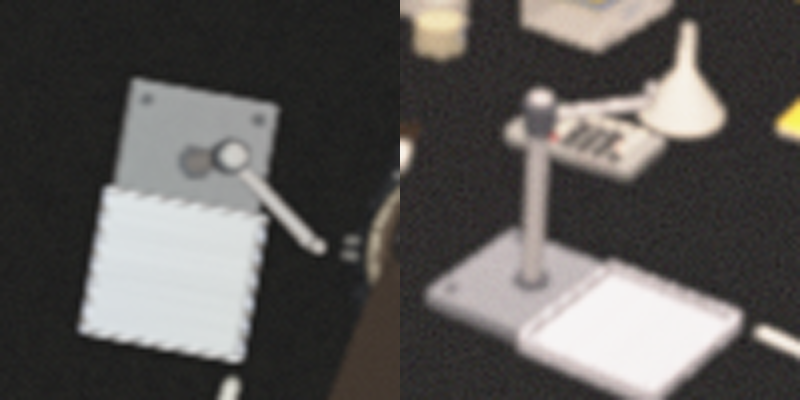

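The hook still reads as unmoved: its tip is at crop (320,245), which is top (380,231). I'll repeat the push and look in the middle of it.

Call:
servo_tool(increments=[[-5, 20, 0, 0, 0, 0], [-5, 20, 0, 0, 0, 0], [-5, 20, 0, 0, 0, 0], [0, 0, 30, 0, 0, 0], [0, 0, 30, 0, 0, 0], [0, 0, 30, 0, 0, 0], [0, 0, 4, 0, 0, 0], [0, 0, 0, 0, 0, 0]])

```text
t: 7.07
position: [0.5536, -0.288, 0.1318]
eef_rot: [-0.002, 0.767, 0.642, -0.001]
wrist_force: [-0.5, 0.2, -0.2]
gripper_width: -0.0
gripper_force: 0.0
```

Call:
servo_tool(increments=[[6.2, -6.2, 0, 0, 0, 0], [6.2, -6.2, 0, 0, 0, 0], [6.2, -6.2, 0, 0, 0, 0], [6.2, -6.2, 0, 0, 0, 0], [6.2, -6.2, 0, 0, 0, 0], [6.2, -6.2, 0, 0, 0, 0], [0, 0, 0, 0, 0, 0]])

```text
t: 7.65
position: [0.524, -0.2442, 0.1347]
eef_rot: [-0.0, 0.767, 0.642, -0.0]
wrist_force: [0.4, -0.0, -0.0]
gripper_width: 0.0001
gripper_force: 0.0
```

Run:
```python
from h import *
s=snap('scene');t=snap('top');w=snap('wrist')
a=cv2.resize(t['pixels'][170:270,300:400],None,fx=3,fy=3,interpolation=cv2.INTER_CUBIC)
b=cv2.resize(s['pixels'][130:230,290:390],None,fx=3,fy=3,interpolation=cv2.INTER_CUBIC)
x=np.hstack([a,b]);y=cv2.resize(w['pixels'],(373,280));y=cv2.copyMakeBorder(y,0,0,0,227,cv2.BORDER_CONSTANT)
cv2.imwrite('pics/c3.png',np.vstack([x,y])[:,:,::-1])
```

```text
(no output)
```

View pics/c3.png

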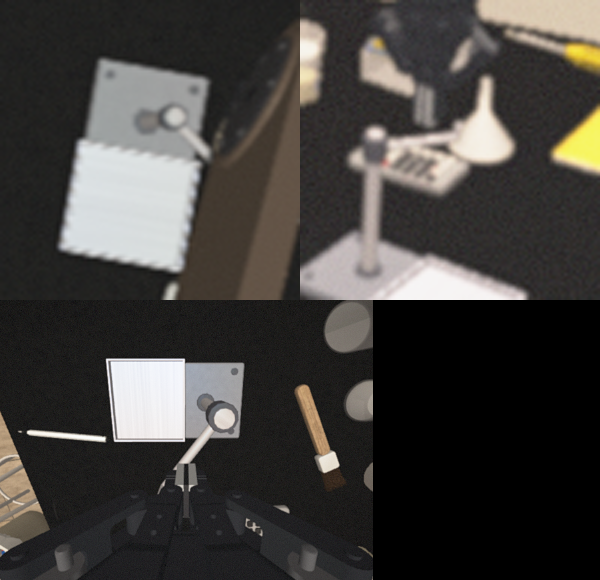

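The fingertips show at scene (332,171), above the bar, although the TCP reads z = 0.135. I'll compare that with where the TCP should project.

Run:
```python
from h import *
s=snap('scene');t=snap('top');w=snap('wrist')
st=arm.sense();P=st['position'];print(P,st['eef_rot'],st['qpos'])
for dz in(0,.02,.04): print(dz,proj(s,P+[0,0,dz]),proj(t,P+[0,0,dz]),proj(w,P+[0,0,dz]))
for n,X in(('seat',(.525,-.2415,.15)),('tip',(.5,-.265,.161)),('posttop',(.561,-.207,.166)),('postbase',(.561,-.207,0)),('traycorner',(.412,-.244,.014))): print(n,proj(s,X),proj(t,X),proj(w,X))
```

```text
[ 0.52546998 -0.24616314  0.13425377] [9.60339427e-05 7.67127305e-01 6.41494885e-01 3.19328645e-05] [-4.90332831e-01  4.53817144e-01  1.82215423e+00 -1.67381190e-05
  8.65419270e-01 -3.12416385e-01]
0 [331.26961563 181.23132891] [369.70978448 221.65806682] [279.46101694 238.79704121]
0.02 [331.7415448  174.92071445] [371.40182935 221.62776728] [279.50971515 251.52266411]
0.04 [332.22025495 168.51942513] [373.15282629 221.59641209] [279.57103781 267.54725668]
seat [331.15428871 177.00484288] [369.30613538 221.80199257] [277.2422274  241.20311192]
tip [342.99495516 172.02422783] [379.10015664 231.22933557] [240.52316085 294.65834732]
posttop [314.52941778 174.14135858] [357.62499557 208.14533405] [337.77081453 174.91720013]
postbase [311.73007188 224.65523905] [346.74539531 210.06221817] [306.94731175 150.23980606]
traycorner [365.35936927 227.95938021] [360.05212504 259.81854956] [169.94748005 213.44879723]
```

Call:
servo_tool(increments=[[-12, 12, -10, 0, 0, 0], [-12, 12, 0, 0, 0, 0], [-13, 13, 0, 0, 0, 0], [0, 0, 18, 0, 0, 0], [0, 0, 18, 0, 0, 0], [0, 0, 0, 0, 0, 0]])

```text
t: 8.45
position: [0.5535, -0.2883, 0.1051]
eef_rot: [-0.002, 0.767, 0.641, -0.001]
wrist_force: [-1.7, 1.8, -0.5]
gripper_width: 0.0001
gripper_force: 0.0
```

Call:
servo_tool(increments=[[6.2, -6.2, 0, 0, 0, 0], [6.2, -6.2, 0, 0, 0, 0], [6.2, -6.2, 0, 0, 0, 0], [6.2, -6.2, 0, 0, 0, 0], [6.2, -6.2, 0, 0, 0, 0], [6.2, -6.2, 0, 0, 0, 0], [6.2, -6.2, 0, 0, 0, 0], [0, 0, 0, 0, 0, 0]])

```text
t: 9.12
position: [0.5189, -0.2368, 0.1085]
eef_rot: [-0.0, 0.767, 0.642, -0.0]
wrist_force: [0.3, 0.1, 0.2]
gripper_width: 0.0
gripper_force: 0.0
```

Run:
```python
from h import *
s=snap('scene');t=snap('top');w=snap('wrist')
a=cv2.resize(t['pixels'][170:270,300:400],None,fx=3,fy=3,interpolation=cv2.INTER_CUBIC)
b=cv2.resize(s['pixels'][130:230,290:390],None,fx=3,fy=3,interpolation=cv2.INTER_CUBIC)
b=np.clip(b.astype(int)*2,0,255).astype('uint8')
x=np.hstack([a,b]);y=cv2.resize(w['pixels'],(373,280));y=cv2.copyMakeBorder(y,0,0,0,227,cv2.BORDER_CONSTANT)
cv2.imwrite('pics/c4.png',np.vstack([x,y])[:,:,::-1])
P=arm.sense()['position'];print(P,proj(s,P),proj(w,P))
```

```text
[ 0.52019816 -0.23839823  0.10841604] [331.34583537 190.88720077] [279.98829678 239.19256901]
```

View pics/c4.png

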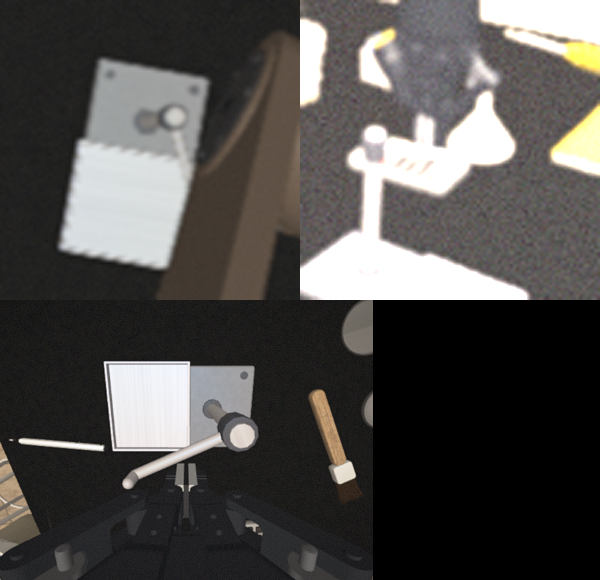

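The lower push works: the hook turned, and its tip is at wrist crop (128,482). The fingertips look about 30 mm above the reported TCP. Next I'll work out the hook angle.

Run:
```python
from h import *
w=snap('wrist')
for d in arm.spot_point('wrist','hook_tip')[:2]+[dict(point=(192,273),confidence=0)]:
    X=atz(w,d['point'],.161);r=X[:2]-[.561,-.2073];print(X,d['confidence'],np.linalg.norm(r),(np.arctan2(r[1],r[0])%6.2832)-2.97)
```

```text
[ 0.48184486 -0.22885423  0.161     ] 0.67 0.08203731828957811 0.4374649453531667
[ 0.48183459 -0.22799386  0.161     ] 0 0.08182540907879615 0.427286622536311
```

Call:
servo_tool(increments=[[5, -3.5, 0, 0, 0, 0], [5, -3.5, 0, 0, 0, 0], [5, -3.5, 0, 0, 0, 0], [4, -2.5, 0, 0, 0, 0], [4, -2, 0, 0, 0, 0], [0, 0, 0, 0, 0, 0], [0, 0, 0, 0, 0, 0]])

```text
t: 9.95
position: [0.5092, -0.2127, 0.1083]
eef_rot: [-0.0, 0.767, 0.642, -0.0]
wrist_force: [1.3, 0.1, 0.5]
gripper_width: -0.0001
gripper_force: 0.0
```

Run:
```python
from h import *
w=snap('wrist');print(arm.sense()['position'])
for d in arm.spot_point('wrist','hook_tip')[:2]:
    X=atz(w,d['point'],.161);r=X[:2]-[.561,-.2073];print(X,d['confidence'],np.linalg.norm(r),(np.arctan2(r[1],r[0])%6.2832)-2.97)
```

```text
[ 0.50933308 -0.21298877  0.10833924]
[ 0.48114288 -0.18740208  0.161     ] 0.92 0.08229876532516342 -0.07260374849909512
```

Call:
servo_tool(increments=[[-15, 0, 0, 0, 0, 0], [-15, 0, 0, 0, 0, 0], [-10, 0, 0, 0, 0, 0], [0, 0, -30, 0, 0, 0], [0, 0, -35, 0, 0, 0], [0, 0, -35, 0, 0, 0], [0, 0, -35, 0, 0, 0], [0, 0, 0, 0, 0, 0]])

```text
t: 10.72
position: [0.5051, -0.2543, 0.2499]
eef_rot: [0.004, 0.767, 0.641, 0.002]
wrist_force: [0.8, -1.0, 0.4]
gripper_width: 0.0001
gripper_force: 0.0
```

Call:
servo_tool(increments=[[20.8, -4.5, 0, 0, 0, 0], [20.8, -4.5, 0, 0, 0, 0], [20.8, -4.5, 0, 0, 0, 0], [20.8, -4.5, 0, 0, 0, 0], [20.8, -4.5, 0, 0, 0, 0], [20.8, -4.5, 0, 0, 0, 0], [20.8, -4.5, 0, 0, 0, 0], [20.8, -4.5, 0, 0, 0, 0], [20.8, -4.5, 0, 0, 0, 0], [20.8, -4.5, 0, 0, 0, 0], [20.8, -4.5, 0, 0, 0, 0], [20.8, -4.5, 0, 0, 0, 0]])

```text
t: 11.72
position: [0.4931, 0.0036, 0.2433]
eef_rot: [-0.0, 0.767, 0.641, 0.0]
wrist_force: [0.4, -0.6, 0.4]
gripper_width: 0.0
gripper_force: 0.0
```

Call:
servo_tool(increments=[[20.8, -4.5, 0, 0, 0, 0], [20.8, -4.5, 0, 0, 0, 0], [20.8, -4.5, 0, 0, 0, 0], [20.8, -4.5, 0, 0, 0, 0], [0, 0, 0, 0, 0, 0], [0, 0, 0, 0, 0, 0]])

```text
t: 12.22
position: [0.4902, 0.0884, 0.2432]
eef_rot: [-0.0, 0.767, 0.642, -0.0]
wrist_force: [-0.2, -0.3, 0.4]
gripper_width: 0.0001
gripper_force: 0.0
```

Run:
```python
from h import *
w=snap('wrist');t=snap('top');s=snap('scene')
print(arm.sense()['position'],arm.sense()['eef_rot'])
for n,z in(('tab_pin',.1),('tab_pivot',.08),('screen_grip',.145),('hook_tip',.161)):
  for c,k in((w,'wrist'),(t,'top')):
    for d in arm.spot_point(k,n)[:3]: print(n,k,np.round(d['point']),round(d['confidence'],2),atz(c,d['point'],z).round(3))
a=cv2.resize(t['pixels'][170:270,200:400],None,fx=3,fy=3,interpolation=cv2.INTER_CUBIC)
y=cv2.resize(w['pixels'],(373,280));y=cv2.copyMakeBorder(y,0,0,0,227,cv2.BORDER_CONSTANT)
cv2.imwrite('pics/c5.png',np.vstack([a,y])[:,:,::-1])
```

```text
[0.49026139 0.08713027 0.24324706] [ 2.78526830e-05  7.67227463e-01  6.41375091e-01 -1.10670736e-04]
tab_pin wrist [325. 189.] 0.82 [0.54  0.083 0.1  ]
tab_pin top [280. 170.] 0.35 [ 0.67  -0.003  0.1  ]
tab_pivot wrist [320. 157.] 0.72 [0.541 0.116 0.08 ]
screen_grip wrist [348.  98.] 0.92 [0.564 0.168 0.145]
screen_grip wrist [505.  57.] 0.72 [0.696 0.178 0.145]
screen_grip top [214. 158.] 0.76 [0.694 0.178 0.145]
screen_grip top [221. 209.] 0.73 [0.559 0.159 0.145]
screen_grip top [163. 239.] 0.63 [0.476 0.311 0.145]
hook_tip top [349. 238.] 0.51 [ 0.481 -0.184  0.161]
```

View pics/c5.png

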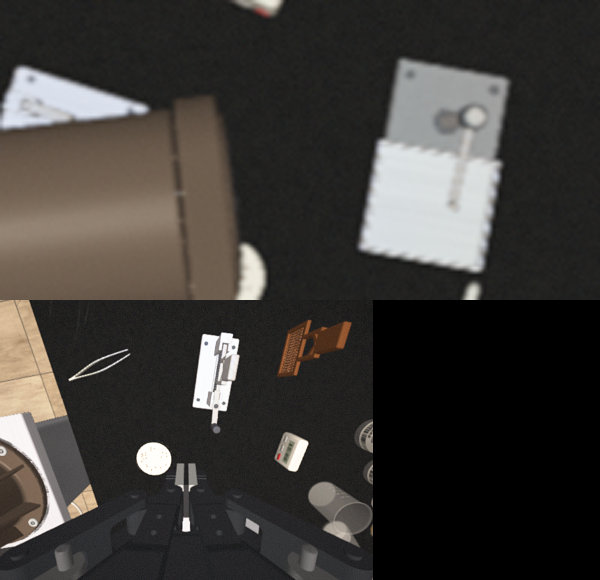

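The top crop shows the hook now pointing over the tray, with its tip at crop (453,205). In the wrist crop the pin is at (216,428), ahead and to the right of the fingers.

Call:
servo_tool(increments=[[0, 0, 25, 0, 0, 0], [0, 0, 25, 0, 0, 0], [0, 0, 25, 0, 0, 0], [0, 0, 25, 0, 0, 0], [0, 0, 25, 0, 0, 0], [0, 0, 25, 0, 0, 0], [0, 0, 22, 0, 0, 0], [0, 0, 0, 0, 0, 0]])

```text
t: 13.43
position: [0.4878, 0.0875, 0.068]
eef_rot: [-0.001, 0.767, 0.642, -0.002]
wrist_force: [-2.4, -0.7, -0.6]
gripper_width: 0.0001
gripper_force: 0.0
```

Call:
servo_tool(increments=[[0, 7, 0, 0, 0, 0], [0, 7, 0, 0, 0, 0], [0, 7, 0, 0, 0, 0], [0, 7, 0, 0, 0, 0], [0, 7, 0, 0, 0, 0], [0, 7, 0, 0, 0, 0], [0, 7, 0, 0, 0, 0], [0, 7, 0, 0, 0, 0], [0, 7, 0, 0, 0, 0], [0, 6, 0, 0, 0, 0], [0, 0, 0, 0, 0, 0], [0, 0, 0, 0, 0, 0]])

```text
t: 14.43
position: [0.5584, 0.0755, 0.0711]
eef_rot: [0.0, 0.767, 0.641, -0.0]
wrist_force: [-0.6, 0.6, 0.6]
gripper_width: -0.0001
gripper_force: 0.0
```

Run:
```python
from h import *
w=snap('wrist');print(arm.sense()['position'])
for n,z in(('tab_pin',.1),('tab_pivot',.08),('screen_grip',.15)):
    for d in arm.spot_point('wrist',n)[:2]:
        X=atz(w,d['point'],z);r=X[:2]-[.544,.112];print(n,np.round(d['point']),round(d['confidence'],2),X.round(3),np.linalg.norm(r),np.degrees(np.arctan2(r[1],r[0])))
```

```text
[0.55799425 0.07555955 0.07115347]
tab_pin [296. 228.] 0.79 [0.57  0.091 0.1  ] 0.033491630313634196 -39.674036977030745
tab_pin [245.  73.] 0.32 [0.559 0.167 0.1  ] 0.057273817215687396 74.7112002425865
tab_pivot [239. 188.] 0.95 [0.542 0.113 0.08 ] 0.0025086435955931938 151.63165382572228
screen_grip [236.  46.] 0.93 [0.561 0.166 0.15 ] 0.05672499980960371 72.11929559120782
```

The tab is swung: the pin went round by about 1.18 rad at 33.5 mm radius, and the screen is unmoved. Next I go up, open, and move over the screen.

Call:
servo_tool(increments=[[-6, -3, 0, 0, 0, 0], [0, 0, -30, 0, 0, 0], [0, 0, -35, 0, 0, 0], [0, 0, -35, 0, 0, 0], [0, 0, -35, 0, 0, 0], [0, 0, -35, 0, 0, 0], [19, -3, -10, 0, 0, 0], [19, -2, 0, 0, 0, 0], [19, -2, 0, 0, 0, 0], [19, -2, 0, 0, 0, 0], [19, -2, 0, 0, 0, 0], [0, 0, 0, 0, 0, 6.9]])

```text
t: 15.63
position: [0.5597, 0.1681, 0.2512]
eef_rot: [-0.0, 0.803, 0.596, 0.0]
wrist_force: [-0.1, -0.5, -0.9]
gripper_width: 0.0
gripper_force: 0.0
```

Call:
servo_tool(increments=[[0, 0, 0, 0, 0, 0], [0, 0, 0, 0, 0, 0], [0, 0, 0, 0, 0, 0], [0, 0, 0, 0, 0, 0], [0, 0, 0, 0, 0, 0]], claw=1)

```text
t: 16.05
position: [0.5601, 0.1651, 0.2513]
eef_rot: [0.0, 0.804, 0.595, -0.0]
wrist_force: [-0.4, -0.5, 0.2]
gripper_width: 0.0603
gripper_force: 0.0
```

Run:
```python
from h import *
w=snap('wrist');st=arm.sense();print(st['position'],st['eef_rot'],st['gripper_width'])
for n,z in(('screen_grip',.152),('screen_eye',.111)):
    for d in arm.spot_point('wrist',n)[:2]:
        X=atz(w,d['point'],z);print(n,np.round(d['point']),round(d['confidence'],2),X.round(4))
```

```text
[0.56011777 0.16519291 0.25135393] [3.02948919e-05 8.04110764e-01 5.94479501e-01 2.15817453e-05] 0.06728204845051393
screen_grip [144.  60.] 0.97 [0.4873 0.3145 0.152 ]
screen_grip [281. 196.] 0.77 [0.5625 0.1694 0.152 ]
screen_eye [400. 141.] 0.95 [0.6945 0.1797 0.111 ]
screen_eye [160.  69.] 0.89 [0.4854 0.315  0.111 ]
```

Call:
servo_tool(increments=[[2, 2, 16, 0, 0, 0], [0, 0, 20, 0, 0, 0], [0, 0, 20, 0, 0, 0], [0, 0, 20, 0, 0, 0], [0, 0, 20, 0, 0, 0], [0, 0, 20, 0, 0, 0], [0, 0, 0, 0, 0, 0], [0, 0, 0, 0, 0, 0]])

```text
t: 16.87
position: [0.562, 0.1668, 0.1348]
eef_rot: [-0.0, 0.804, 0.594, -0.001]
wrist_force: [0.3, 0.6, 0.8]
gripper_width: 0.0853
gripper_force: 0.0
```

Run:
```python
from h import *
w=snap('wrist');s=snap('scene');st=arm.sense();print(st['position'],st['wrist_force'],st['gripper_width'])
P=st['position'];print(proj(s,P),proj(s,P+[0,0,.03]),proj(w,P))
b=cv2.resize(s['pixels'][190:310,200:300],None,fx=4,fy=4,interpolation=cv2.INTER_CUBIC)
b=np.clip(b.astype(int)*1.5,0,255).astype('uint8')
y=cv2.resize(w['pixels'][60:360,160:400],(384,480))
cv2.imwrite('pics/c6.png',np.hstack([b,y])[:,:,::-1])
```

```text
[0.56327569 0.16711147 0.13643495] [0.48028771 0.19800243 0.16744896] 0.08511541483591265
[245.51943661 253.80196091] [245.25771938 242.95181825] [281.35258333 238.66818182]
```

View pics/c6.png

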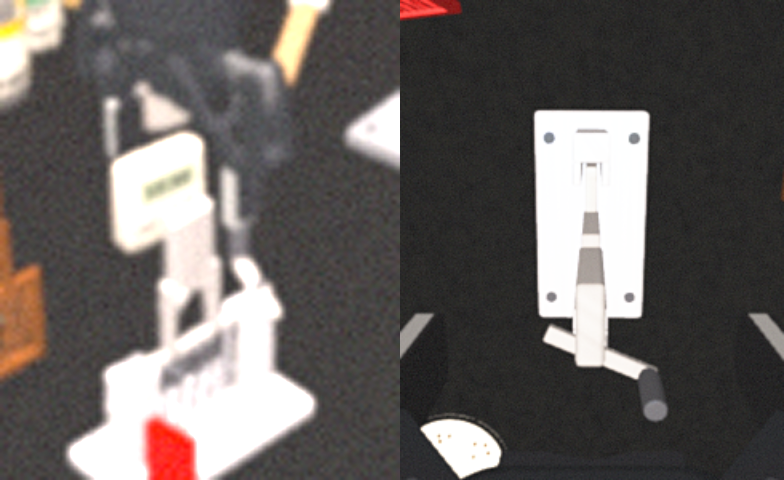

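The crop shows the lug top at (190,200) and the open pads either side of it, at (112,155) and (230,225). The tips are still above the lug, about 33 mm higher than the nominal TCP. The tool is centred on the lug in the wrist crop, so I'll go lower and then close.

Call:
servo_tool(increments=[[0, 0, 11, 0, 0, 0], [0, 0, 11, 0, 0, 0], [0, 0, 11, 0, 0, 0], [0, 0, 0, 0, 0, 0], [0, 0, 0, 0, 0, 0]])

```text
t: 17.38
position: [0.5619, 0.1669, 0.1014]
eef_rot: [-0.0, 0.804, 0.594, -0.001]
wrist_force: [0.2, -0.4, 0.9]
gripper_width: 0.0856
gripper_force: 0.0
```

Call:
servo_tool(increments=[[0, 0, 0, 0, 0, 0], [0, 0, 0, 0, 0, 0], [0, 0, 0, 0, 0, 0], [0, 0, 0, 0, 0, 0], [0, 0, 0, 0, 0, 0], [0, 0, 0, 0, 0, 0], [0, 0, 0, 0, 0, 0], [0, 0, 0, 0, 0, 0], [0, 0, 0, 0, 0, 0], [0, 0, 0, 0, 0, 0]], claw=-1, newtons=40)

```text
t: 18.22
position: [0.5626, 0.1671, 0.1026]
eef_rot: [0.0, 0.804, 0.594, 0.0]
wrist_force: [-1.5, 0.1, 5.9]
gripper_width: 0.0095
gripper_force: 40.3
```

Call:
servo_tool(increments=[[0, 0, -5, 0, 0, 0], [0, 0, -10, 0, 0, 0], [0, 0, -10, 0, 0, 0], [0, 0, -10, 0, 0, 0], [0, 0, -10, 0, 0, 0], [0, 0, -10, 0, 0, 0], [0, 0, -12, 0, 0, 0], [0, 0, -15, 0, 0, 0], [0, 0, -18, 0, 0, 0], [0, 0, -15, 0, 0, 0], [0, 0, 0, 0, 0, 0], [0, 0, 0, 0, 0, 0]])

```text
t: 19.22
position: [0.5631, 0.1671, 0.2183]
eef_rot: [0.0, 0.804, 0.594, 0.001]
wrist_force: [0.1, -0.1, -2.5]
gripper_width: 0.0098
gripper_force: 39.2
```

Run:
```python
from h import *
w=snap('wrist');s=snap('scene');t=snap('top');st=arm.sense();print(st['position'],st['eef_rot'],st['wrist_force'],st['gripper_width'])
P=st['position']
for n in('screen_grip','screen_eye','screen'):
  for k,c in(('wrist',w),('scene',s),('top',t)):
    print(n,k,[(np.round(d['point'],1).tolist(),round(d['confidence'],2)) for d in arm.spot_point(k,n)[:4]])
for dz in(.05,.01,-.09):print(dz,proj(w,P+[0,0,dz]),proj(s,P+[0,0,dz]))
b=cv2.resize(s['pixels'][170:300,200:300],None,fx=4,fy=4,interpolation=cv2.INTER_CUBIC)
b=np.clip(b.astype(int)*1.5,0,255).astype('uint8')
y=cv2.resize(w['pixels'][0:325,160:400],(384,520))
cv2.imwrite('pics/c7.png',np.hstack([b,y])[:,:,::-1])
```

```text
[0.56196535 0.16683099 0.21645625] [-2.66181638e-04  8.04296581e-01  5.94227672e-01 -6.42433223e-04] [-0.11806721 -0.23836898 -3.47355693] 0.009849865398990488
screen_grip wrist [([428.9, 148.8], 0.62), ([123.2, 54.1], 0.59)]
screen_grip scene [([241.0, 307.2], 0.86), ([245.9, 204.2], 0.71), ([193.5, 241.3], 0.69)]
screen_grip top [([163.8, 235.0], 0.46), ([216.1, 156.7], 0.39)]
screen_eye wrist [([276.8, 247.1], 0.92), ([143.2, 67.4], 0.85), ([411.5, 144.1], 0.75)]
screen_eye scene [([243.1, 316.1], 0.73), ([192.4, 257.6], 0.72), ([245.1, 219.9], 0.56)]
screen_eye top [([162.3, 235.0], 0.62), ([219.4, 158.2], 0.56)]
screen wrist [([377.7, 139.2], 0.76), ([278.4, 205.9], 0.67), ([177.8, 84.1], 0.57)]
screen scene [([248.7, 257.4], 0.95), ([240.0, 353.6], 0.84)]
screen top [([174.8, 236.8], 0.42), ([219.8, 165.2], 0.41)]
0.05 [277.8358841  276.39248371] [244.92963454 204.67614507]
0.01 [278.00230699 244.5650236 ] [245.29907193 220.44382462]
-0.09 [278.21481802 203.92346261] [246.1660741  257.44769356]
```

View pics/c7.png

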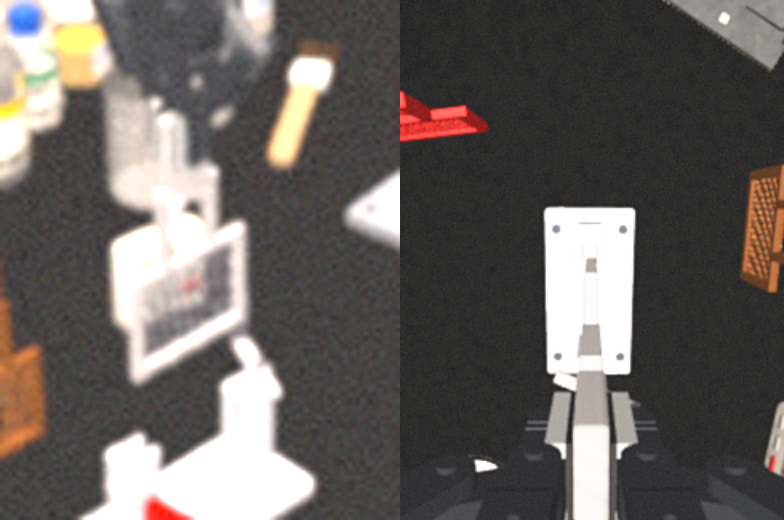

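The screen is held straight. The grip is about 50 mm and the eye about 10 mm above the nominal TCP, and the trained networks agree in both views. Next I carry it to a point in front of the hook tip.

Call:
servo_tool(increments=[[0, 0, -15, 0, 0, 0], [0, 0, -18, 0, 0, 0], [-10, 0, 0, 0, 0, 0], [-20, -0.8, 0, 0, 0, 0], [-20, -0.8, 0, 0, 0, 0], [-20, -0.8, 0, 0, 0, 0], [-20, -0.8, 0, 0, 0, 0], [-20, -0.8, 0, 0, 0, 0], [-20, -0.8, 0, 0, 0, 0], [-20, -0.8, 0, 0, 0, 0], [-20, -0.8, 0, 0, 0, 0], [-20, -0.8, 0, 0, 0, 0]])

```text
t: 20.82
position: [0.4989, -0.0137, 0.2498]
eef_rot: [-0.0, 0.804, 0.594, -0.0]
wrist_force: [0.0, -0.1, -2.7]
gripper_width: 0.0096
gripper_force: 39.2
```

Call:
servo_tool(increments=[[-20, -0.8, 0, 0, 0, 0], [-20, -0.8, 0, 0, 0, 0], [-20, -0.8, 0, 0, 0, 0], [-20, -0.8, 0, 0, 0, 0], [-20, -0.8, 0, 0, 0, 0], [-20, -0.8, 0, 0, 0, 0], [-20, -0.8, 0, 0, 0, 0], [-20, -0.8, 0, 0, 0, 0], [-11, -0.8, 0, 0, 0, 0], [0, 0, 0, 0, 0, -2.3], [0, 0, 0, 0, 0, 0], [0, 0, 0, 0, 0, 0]])

```text
t: 21.82
position: [0.4425, -0.1738, 0.2501]
eef_rot: [-0.0, 0.793, 0.61, 0.0]
wrist_force: [-0.4, -0.4, -3.0]
gripper_width: 0.0095
gripper_force: 39.2
```

Run:
```python
from h import *
w=snap('wrist');s=snap('scene');t=snap('top');st=arm.sense();P=st['position'];print(P,st['eef_rot'],st['wrist_force'],st['gripper_width'])
for n,z in(('hook_tip',.161),('screen_grip',P[2]+.05),('screen_eye',P[2]+.01)):
  for k,c in(('wrist',w),('scene',s),('top',t)):
    print(n,k,[(np.round(d['point'],1).tolist(),round(d['confidence'],2),atz(c,d['point'],z).round(3)) for d in arm.spot_point(k,n)[:4] ])
for dz in(.05,.01):print(dz,proj(w,P+[0,0,dz]),proj(s,P+[0,0,dz]))
```

```text
[ 0.44282286 -0.17342425  0.25020052] [-5.02352655e-05  7.92275628e-01  6.10163361e-01  1.42491538e-05] [ 0.19923601  0.18647057 -2.37500291] 0.009510802770318823
hook_tip wrist [([323.4, 205.2], 0.79, array([ 0.481, -0.185,  0.161]))]
hook_tip scene [([339.0, 186.3], 0.54, array([ 0.479, -0.184,  0.161]))]
hook_tip top [([350.6, 243.0], 0.65, array([ 0.468, -0.189,  0.161])), ([324.7, 140.7], 0.32, array([ 0.742, -0.12 ,  0.161]))]
screen_grip wrist []
screen_grip scene [([240.9, 301.6], 0.78, array([0.392, 0.469, 0.3  ])), ([335.6, 283.3], 0.67, array([0.28 , 0.358, 0.3  ])), ([191.4, 242.7], 0.65, array([0.551, 0.375, 0.3  ]))]
screen_grip top [([161.9, 237.5], 0.8, array([0.486, 0.276, 0.3  ])), ([216.0, 154.6], 0.72, array([0.681, 0.153, 0.3  ])), ([351.2, 256.2], 0.43, array([ 0.444, -0.165,  0.3  ]))]
screen_eye wrist [([276.0, 245.9], 0.62, array([ 0.44 , -0.174,  0.26 ]))]
screen_eye scene [([355.0, 156.4], 0.83, array([ 0.442, -0.178,  0.26 ])), ([246.7, 317.5], 0.81, array([0.389, 0.459, 0.26 ])), ([192.7, 255.8], 0.63, array([0.56 , 0.364, 0.26 ]))]
screen_eye top [([165.2, 235.4], 0.63, array([0.49 , 0.279, 0.26 ])), ([353.8, 255.6], 0.57, array([ 0.442, -0.179,  0.26 ])), ([324.8, 141.4], 0.34, array([ 0.721, -0.108,  0.26 ]))]
0.05 [280.17029044 276.58459901] [355.37769254 142.38733271]
0.01 [279.96335018 244.26636414] [353.95271394 156.96632166]
```

Call:
servo_tool(increments=[[2.5, 0, 20, 0, 0, 0], [0, 0, 20, 0, 0, 0], [0, 0, 20, 0, 0, 0], [0, 0, 20, 0, 0, 0], [0, 0, 12, 0, 0, 0], [0, 0, 0, 0, 0, 0], [0, 0, 0, 0, 0, 0], [0, 0, 0, 0, 0, 0]])

```text
t: 23.08
position: [0.4439, -0.1717, 0.1591]
eef_rot: [0.0, 0.792, 0.61, 0.0]
wrist_force: [0.1, 0.6, -2.2]
gripper_width: 0.0096
gripper_force: 39.2
```

Run:
```python
from h import *
s=snap('scene');t=snap('top');w=snap('wrist');st=arm.sense();P=st['position'];print(P,st['wrist_force'])
for k,c in(('wrist',w),('scene',s),('top',t)):
  for n,z in(('hook_tip',.161),('screen_eye',.168),('screen',.069)):
    print(n,k,[(np.round(d['point'],1).tolist(),round(d['confidence'],2),atz(c,d['point'],z).round(3)) for d in arm.spot_point(k,n)[:4] if 300<d['point'][0] or k=='wrist'])
print(proj(s,P+[0,0,.01]),proj(s,(.518,-.197,.15)))
b=cv2.resize(s['pixels'][130:250,290:390],None,fx=4,fy=4,interpolation=cv2.INTER_CUBIC)
y=cv2.resize(w['pixels'][60:360,160:400],(384,480))
cv2.imwrite('pics/c8.png',np.hstack([b,y])[:,:,::-1])
```

```text
[ 0.44399615 -0.1716747   0.15921229] [-0.55572823 -0.56819695 -2.107648  ]
hook_tip wrist [([342.3, 248.8], 0.83, array([ 0.48 , -0.187,  0.161]))]
screen_eye wrist [([276.3, 249.1], 0.59, array([ 0.441, -0.174,  0.168]))]
screen wrist [([278.1, 204.5], 0.71, array([ 0.443, -0.172,  0.069]))]
hook_tip scene [([339.7, 185.9], 0.59, array([ 0.479, -0.187,  0.161])), ([349.4, 220.3], 0.21, array([ 0.395, -0.04 ,  0.161]))]
screen_eye scene [([349.7, 186.7], 0.81, array([ 0.45 , -0.183,  0.168]))]
screen scene [([347.8, 219.1], 0.7, array([ 0.446, -0.181,  0.069]))]
hook_tip top [([349.6, 207.0], 0.73, array([ 0.564, -0.187,  0.161])), ([324.3, 141.9], 0.68, array([ 0.738, -0.119,  0.161]))]
screen_eye top [([346.1, 253.0], 0.6, array([ 0.442, -0.176,  0.168]))]
screen top [([338.4, 251.6], 0.43, array([ 0.44 , -0.171,  0.069]))]
[350.20827208 188.65935619] [327.24783124 184.41167788]
```

View pics/c8.png

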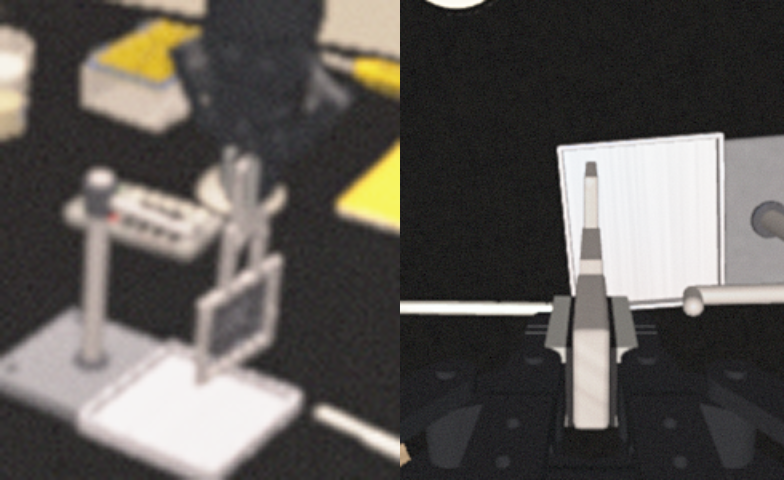

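The screen is in front of the hook tip. In the wrist crop the tip at (693,300) lines up with the eye's row, about 302. Next I slide the screen onto the bar.

Call:
servo_tool(increments=[[0.5, 6, 0, 0, 0, 0], [0, 8, 0, 0, 0, 0], [0, 8, 0, 0, 0, 0], [0, 8, 0, 0, 0, 0], [0, 8, 0, 0, 0, 0], [0, 8, 0, 0, 0, 0], [0, 8, 0, 0, 0, 0], [0, 8, 0, 0, 0, 0], [0, 8, 0, 0, 0, 0], [0, 8, 0, 0, 0, 0], [0, 0, 0, 0, 0, 0], [0, 0, 0, 0, 0, 0]])

```text
t: 24.68
position: [0.5191, -0.1909, 0.1581]
eef_rot: [-0.0, 0.792, 0.61, -0.0]
wrist_force: [-0.0, 0.0, -2.2]
gripper_width: 0.0092
gripper_force: 39.3
```

Run:
```python
from h import *
s=snap('scene');t=snap('top');w=snap('wrist');st=arm.sense();P=st['position'];print(P,st['wrist_force'],st['wrist_torque'])
for k,c in(('wrist',w),('scene',s),('top',t)):
  for n,z in(('hook_tip',.161),('screen_eye',.168),('screen',.069)):
    print(n,k,[(np.round(d['point'],1).tolist(),round(d['confidence'],2),atz(c,d['point'],z).round(3)) for d in arm.spot_point(k,n)[:3] if 300<d['point'][0] or k=='wrist'])
```

```text
[ 0.51848735 -0.19066164  0.15822739] [ 0.20174126  1.4819809  -2.3189698 ] [ 0.00203227  0.02509514 -0.01149618]
hook_tip wrist [([220.7, 250.9], 0.65, array([ 0.481, -0.188,  0.161]))]
screen_eye wrist []
screen wrist [([277.2, 205.8], 0.66, array([ 0.516, -0.192,  0.069]))]
hook_tip scene [([338.5, 184.9], 0.61, array([ 0.483, -0.19 ,  0.161])), ([312.7, 223.9], 0.17, array([0.466, 0.017, 0.161]))]
screen_eye scene [([325.6, 179.4], 0.66, array([ 0.521, -0.19 ,  0.168]))]
screen scene [([320.5, 214.6], 0.85, array([ 0.52 , -0.167,  0.069]))]
hook_tip top []
screen_eye top [([356.9, 227.2], 0.58, array([ 0.511, -0.204,  0.168]))]
screen top [([347.4, 222.4], 0.36, array([ 0.523, -0.197,  0.069]))]
```

Call:
servo_tool(increments=[[0, 0, 3, 0, 0, 0], [0, 0, 3, 0, 0, 0], [0, 0, 3, 0, 0, 0], [0, 0, 3, 0, 0, 0], [0, 0, 2, 0, 0, 0], [0, 0, 1, 0, 0, 0], [0, 0, 0, 0, 0, 0], [0, 0, 0, 0, 0, 0]])

```text
t: 25.95
position: [0.5192, -0.1911, 0.1436]
eef_rot: [0.0, 0.792, 0.61, 0.0]
wrist_force: [-1.9, -0.9, 7.4]
gripper_width: 0.0092
gripper_force: 40.7
```

Call:
servo_tool(increments=[[0, 0, 1, 0, 0, 0], [0, 0, 1, 0, 0, 0], [0, 0, 0, 0, 0, 0]])

```text
t: 26.2
position: [0.5195, -0.1913, 0.1421]
eef_rot: [0.001, 0.792, 0.61, 0.0]
wrist_force: [-1.9, -0.6, 10.8]
gripper_width: 0.0092
gripper_force: 41.2
```

Call:
servo_tool(increments=[[0, 0, 1, 0, 0, 0], [0, 0, 1, 0, 0, 0], [0, 0, 0, 0, 0, 0]])

```text
t: 26.45
position: [0.5198, -0.1914, 0.1406]
eef_rot: [0.001, 0.792, 0.61, 0.0]
wrist_force: [-3.4, 0.0, 22.2]
gripper_width: 0.0097
gripper_force: 43.1
```

Call:
servo_tool(increments=[[0, 0, -1.5, 0, 0, 0], [0, 0, -1, 0, 0, 0], [0, 0, 0, 0, 0, 0], [0, 0, 0, 0, 0, 0]])

```text
t: 26.78
position: [0.5191, -0.1909, 0.1417]
eef_rot: [0.0, 0.792, 0.61, 0.0]
wrist_force: [0.5, -1.5, 1.8]
gripper_width: 0.0095
gripper_force: 39.8
```

Call:
servo_tool(increments=[[0, 0, 0, 0, 0, 0], [0, 0, 0, 0, 0, 0], [0, 0, 0, 0, 0, 0], [0, 0, 0, 0, 0, 0], [0, 0, 0, 0, 0, 0], [0, 0, 0, 0, 0, 0]], claw=-0.2)

```text
t: 27.28
position: [0.519, -0.1908, 0.1418]
eef_rot: [-0.0, 0.792, 0.61, -0.0]
wrist_force: [-0.3, 0.5, -0.1]
gripper_width: 0.034
gripper_force: 0.0
```

Run:
```python
from h import *
s=snap('scene');t=snap('top');w=snap('wrist');st=arm.sense();P=st['position'];print(P,st['wrist_force'],st['gripper_width'])
for k,c in(('wrist',w),('scene',s),('top',t)):
  for n,z in(('hook_tip',.161),('screen_eye',.15),('screen',.051),('screen_grip',.191)):
    print(n,k,[(np.round(d['point'],1).tolist(),round(d['confidence'],2),atz(c,d['point'],z).round(3)) for d in arm.spot_point(k,n)[:3] if 300<d['point'][0] or k=='wrist'])
for X in((.518,-.195,.15),(.518,-.195,.051),(.518,-.195,.191)):print(proj(s,X),proj(w,X))
```

```text
[ 0.51895713 -0.19083215  0.14180619] [ 0.39044445 -0.45496535 -0.23075911] 0.033957770948299854
hook_tip wrist [([212.9, 246.0], 0.78, array([ 0.484, -0.178,  0.161]))]
screen_eye wrist [([277.7, 245.9], 0.65, array([ 0.517, -0.192,  0.15 ]))]
screen wrist [([280.0, 205.5], 0.87, array([ 0.519, -0.193,  0.051]))]
screen_grip wrist [([280.1, 275.6], 0.68, array([ 0.519, -0.19 ,  0.191]))]
hook_tip scene [([337.4, 185.0], 0.58, array([ 0.486, -0.188,  0.161])), ([310.9, 222.0], 0.18, array([0.473, 0.011, 0.161]))]
screen_eye scene [([328.4, 186.3], 0.65, array([ 0.511, -0.189,  0.15 ]))]
screen scene [([321.1, 217.1], 0.77, array([ 0.524, -0.183,  0.051]))]
screen_grip scene []
hook_tip top []
screen_eye top [([352.6, 226.2], 0.43, array([ 0.513, -0.196,  0.15 ]))]
screen top [([344.6, 222.0], 0.51, array([ 0.525, -0.192,  0.051]))]
screen_grip top []
[326.96039103 184.72633487] [279.8364023  250.37239678]
[324.79686846 215.55020496] [279.6025517  208.01411884]
[327.90302324 171.29658227] [280.02602593 284.71967104]
```

Call:
servo_tool(increments=[[0, 0, -8, 0, 0, 0], [0, 0, -12, 0, 0, 0], [0, 0, -15, 0, 0, 0], [0, 0, -20, 0, 0, 0], [0, 0, -25, 0, 0, 0], [0, 0, -30, 0, 0, 0], [-20, 0, -10, 0, 0, 0], [-30, 0, 0, 0, 0, 0], [-30, 0, 0, 0, 0, 0], [-30, 0, 0, 0, 0, 0], [0, 0, 0, 0, 0, 0], [0, 0, 0, 0, 0, 0]])

```text
t: 29.03
position: [0.4904, -0.2985, 0.2622]
eef_rot: [0.0, 0.793, 0.609, 0.0]
wrist_force: [0.0, 1.3, 0.3]
gripper_width: 0.0341
gripper_force: 0.0
```

Run:
```python
from h import *
s=snap('scene','s9.png');t=snap('top');w=snap('wrist');st=arm.sense();P=st['position'];print(P,st['wrist_force'],st['gripper_width'])
for k,c in(('wrist',w),('scene',s),('top',t)):
  for n,z in(('hook_tip',.161),('screen_eye',.15),('screen',.051),('screen_grip',.191)):
    for d in arm.spot_point(k,n)[:3]:
      X=atz(c,d['point'],z);r=X[:2]-[.561,-.2073]
      if np.hypot(*r)<.12: print(n,k,round(d['confidence'],2),X.round(3),round(np.hypot(*r),3),round(np.arctan2(r[1],r[0])%6.2832-2.97,3))
y=cv2.resize(w['pixels'],(467,350))
b=cv2.resize(s['pixels'][150:237,290:365],None,fx=4,fy=4,interpolation=cv2.INTER_CUBIC)
cv2.imwrite('pics/c9.png',np.hstack([b,y[:348]])[:,:,::-1])
```

```text
[ 0.49100387 -0.29647945  0.26204482] [ 0.24669674 -0.58127014 -0.39747183] 0.0341262082258703
hook_tip wrist 0.74 [ 0.483 -0.179  0.161] 0.083 -0.181
screen_eye wrist 0.77 [ 0.516 -0.193  0.15 ] 0.048 -0.127
screen wrist 0.72 [ 0.518 -0.195  0.051] 0.045 -0.108
screen wrist 0.57 [ 0.554 -0.215  0.051] 0.01 1.05
screen_grip wrist 0.83 [ 0.519 -0.192  0.191] 0.045 -0.173
hook_tip scene 0.49 [ 0.483 -0.186  0.161] 0.081 -0.092
screen_eye scene 0.56 [ 0.514 -0.188  0.15 ] 0.051 -0.209
screen scene 0.81 [ 0.522 -0.181  0.051] 0.047 -0.414
screen_grip scene 0.71 [ 0.523 -0.21   0.191] 0.038 0.246
hook_tip top 0.53 [ 0.477 -0.178  0.161] 0.089 -0.169
screen top 0.65 [ 0.522 -0.188  0.051] 0.043 -0.285
screen_grip top 0.68 [ 0.517 -0.183  0.191] 0.05 -0.33
```

View pics/c9.png

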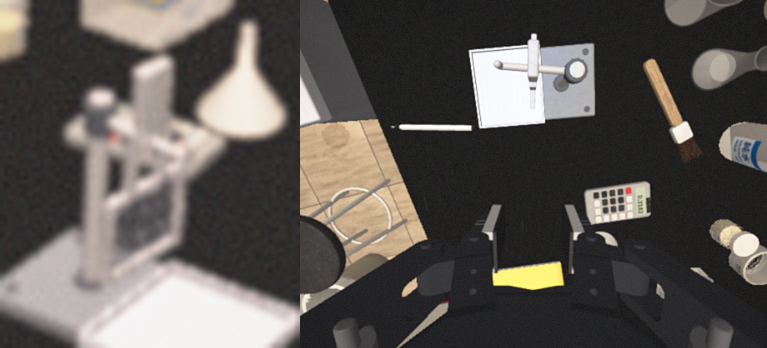

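The screen hangs on the hook: wrist crop shows the lug at (533,60), post at (574,70) and tip at (497,65). I'll measure the hook angle against the tray within this same picture.

Run:
```python
from h import *
w=snap('wrist')
f=lambda x,y,z:atz(w,((x-300)*1.2,y*1.2),z)[:2]
ang=lambda a,b:np.arctan2(*(b-a)[::-1])%6.2832
print('post',f(574,70,.166),'tip',f(497,65,.163),'hook',ang(f(574,70,.166),f(497,65,.163)))
print('edges',ang(f(593,43,.006),f(470,50,.014)),ang(f(595,115,.006),f(479,128,.014)))
tc=[f(470,50,.014),f(479,128,.014),f(545,123,.014)];d=tc[0]-tc[1];print('front edge dir-90',(np.arctan2(d[1],d[0])+np.pi/2), np.linalg.norm(d))
```

```text
post [ 0.55705579 -0.20880197] tip [ 0.48301311 -0.18400879] hook 2.8184777890734596
edges 2.9445064347724945 2.991129758460505
front edge dir-90 2.9447645025672786 0.1189210968210417
```

The hook is about 0.13 rad off straight, inside the 0.25 limit, and the eye sits near the seat, at 45–48 mm from the post. I'm handing it in.

```bash
python3 -c "
from station import arm
print(arm.close_job())"
```

```text
the job is handed in; nothing more can be done
None
```

The mesh screen is hanging by its eye on the hook, about 0.13 rad off straight over the tray (limit 0.25), and the job is handed in at about 30 s; hand-in gave no verdict, and I kept clear of the dish, timer and beaker but did not re-measure them at the end.

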